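# Dowel and close a split pressing form, and hold it shut

### The job

Fit the missing dowel into the empty bore of the lower half of the split wooden pressing form: take the shorter of the two dowels from the stand and slide it down until it is fully home. Then set the loose upper half on the two dowels and press the halves together against the sprung ejector until their faces meet; finish still gripping or pressing it, because the program ends while the robot holds the form shut. Leave the longer dowel, the masking tape, the sanding block and the tape measure where they are.

Things in the scene. Friction and masses are not known exactly. Their poses are not given: they have to be found in the camera images.
- form: Fixed lower half of the form, brown wood, 162 (x) x 56 mm, on a plywood baseboard 240 x 100 x 12 mm. Origin: centre of the baseboard's underside, on the bench; x along the length, z up. Flat parting faces at both ends, 42 mm up. At x = -58 mm a fixed steel dowel, 14 mm thick, stands 30 mm out; at x = +58 mm is the empty bore; between them a 12 mm hump with the ejector in its middle.
- form_bore (a point): Centre of the mouth of the empty bore, on the parting face (42 mm above the bench). The bore is vertical, 15 mm in diameter and 30 mm deep, with a small chamfer. A dowel that is home stands 30 mm out of it, level with the fixed dowel.
- form_pin (a point): Centre of the top of the fixed dowel (72 mm above the bench).
- ejector (a joint): Sprung steel button, 18 mm wide, in the middle of the lower half; metres pressed down. 0: fully out, holding the upper half 6 mm above the parting faces; 0.006: form closed, faces meeting, a hard stop. Spring force 6 N at 0, 12 N closed; the upper half's weight (about 3 N) does not press it in, so closing takes about 9 N of push.
- upper_half: Loose upper half, brown wood, 162 (x) x 56 x 40 mm, about 0.32 kg, lying right way up. Origin: centre of its underside; x along the length. Vertical through holes, 17 mm wide, at x = -58 and +58 mm; fits either way round. On top, centred, a pale grip rib 76 (x) x 24 (y) mm, from 40 to 74 mm above the origin. Closed, its origin is 42 mm above the form's and their x axes are in line.
- stand: Fixed pale wooden stand, 130 (x) x 50 (y) x 24 mm, with two equal dowel holes at x = -35 and +35 mm, 14 mm deep and 16 mm in diameter; either dowel may be in either hole. Origin: centre of the underside; x along the length.
- dowel_short: The dowel to fit: loose steel dowel, 14 mm in diameter and 60 mm long, chamfered at both ends, standing upright in the stand with 46 mm sticking out. Origin: centre of its lower end; z along the dowel.
- dowel_long: Another loose steel dowel, same thickness but 85 mm long, in the other hole of the stand; not needed, leave it there. Origin: centre of its lower end.
- masking_tape: Roll of masking tape lying flat, 105 mm across, 24 mm high. A bystander. Origin: centre of the underside.
- sanding_block: Sanding block, 65 x 110 x 35 mm. A bystander. Origin: centre of the underside.
- tape_measure: Tape measure, 38 x 97 x 66 mm. A bystander. Origin: centre of the underside.
There are look-alikes about, which are no part of the job. What is shaped like the upper_half but black is not meant.

How it is judged:
By the outcome, as a careful person would: the job done as asked, in the order asked, and still so for the second after the job is handed in, while the arm keeps its last pose, push and grip.
It also fails if it takes over 61 s, if anything falls off the work surface, if the arm or the gripper's body presses on something with over 40 N, if the wrist force passes 120 N, or if a joint passes its speed limit or range.

### The arm

A 6-joint arm with a two-finger parallel gripper is mounted at the origin on a cart in front of the work surface, level with it; the furniture and walls round the work are solid. World frame = base frame: x ahead of the robot, y to its left, z up, the work surface at z = 0. Lengths are in m, angles in rad, forces in N, time in s.
With the tool pointing down it reaches from about 0.225 to 0.875 m from the base axis. Payload 3.4 kg.
Tool frame: the origin (TCP) lies midway between the tips of the shut fingers; the grasp point (between the pads) lies robot.grip_point_offset behind it (robot.grip_point_offset is the distance from the TCP to the grasp point, in m); z points along the fingers, y is the line along which they close (so a half turn about z gives the same grasp; the last joint's range is limited). The gripper opens to 85 mm and grips with 20 to 120 N. Pads are 22 mm wide; open, the fingers measure 114 mm over their backs; the gripper's body (76 mm by 85 mm) begins 54 mm behind the grasp point. The pads swing forward as they close: fully open they stand 13 mm farther back than shut.
Start: joints at [-1.301, 0.276, 1.505, -0, 1.361, -0.121], TCP at [0.219, -0.532, 0.231] pointing down, gripper open.
Joint ranges: [-2.89, 2.89], [-0.75, 2.08], [0.22, 2.7], [-1.18, 4.32], [0.11, 2.71], [-2.7, 2.7]. Speed limits (rad/s): [2.57, 2.57, 3.14, 3.14, 3.14, 3.14].

### API

Orientations are given as a rotation vector (axis times angle).
In Python, from workcell import robot, snapshot, job gives the robot as it stands. The module is installed in compiled form; this text tells all that it offers.
- The arm moves only by the shell command python3 -m pendant 'ROWS' [FORCE]. ROWS is JSON, one flat list of numbers, 7 for each row, row after row: the closure, from -1 (fully open) to 1 (shut), then the shift along the tool's x, y, z normalised to -1 to 1, where 1 is 150 mm, then the turn, a rotation vector about the tool's x, y, z normalised to -1 to 1, where 1 is 0.5 rad. A call has 1 to 12 rows; each row is the pose to reach, as a shift and turn from the pose commanded when the call began, along the tool's axes at that moment; what a row does not reach only later rows make up. A row lasts 1/10 s, in which the tool goes at most 50 mm and 8.59 degrees, less where a joint would pass 70% of its speed; a pose out of reach is approached as far as the arm can. A call with a number of a shift or a turn outside -1 to 1 is refused whole. A call with a gripper value outside its range is refused whole. The fingers move at their own pace and stop on an object; FORCE is the grip in N (left out, the last holds). Time passes only in rows, so rows that repeat a pose let the fingers close. It gives the time, the measured TCP pose, the force, the opening and the grip force at its end, in the units of the state.
- robot.sense(): the state, without advancing time (a new reading comes with each control period).
- snapshot(name): name is "scene" or "top" or "wrist"; returns a dict with "frame" (480x640x3 uint8, red, green, blue), "mtx" (3x3 intrinsics, pixels), "R" (3x3) and "t" (3): a world point X has camera coordinates R X + t; the wrist camera has in their place "tool_from_camera" (4x4, takes a point from camera to tool coordinates, whose origin is the TCP and whose axes are the flange's). Camera axes: x right, y down, z forward; pixel columns grow to the right and rows downward; lengths in m; the calibration is good to about 2 mm. The wrist camera is an equidistant fisheye: a pixel r from the principal point sees the ray r / f radians off the axis. A picture is of the moment at which its call begins: read the wrist's pose just before it. There is no depth.
- job.job_done(): hands the job in; it is judged then, once.
The state is a dict: "clock": time; "joint_pos": joint angles; "qd": joint speeds; "joint_torque": joint torques, N m; "tool_pos": TCP position; "eef_rot": TCP orientation; "ft_force": force on the tool from outside, world axes, zero at the start; "wrist_torque": the same for the moment, N m; "gripper_width": opening from 0.0 (shut) to 1.0 (fully open); "grip_force": force on a finger pad.
Only numpy, scipy, OpenCV 4.12 (cv2) and the standard library are available. Lean on these libraries where they do the work, as an engineer would, in place of code of your own. Each camera call takes 0.05 s, during which the arm holds its last target. There are 200 camera calls.

## Working session

There is one attempt and no reset: what is moved stays moved. The work goes in short steps, Python scripts to look and compute and a shell command to move; the robot and the scene stay as the last step left them, time stands still between calls to the robot, and variables do not carry over. Pictures are saved under pics/ and viewed, at most 10 in all, crops included, and the job is handed in when it is done.

```bash
mkdir -p pics
python3 - <<'E'
from workcell import robot,snapshot
import cv2,numpy as np
s=robot.sense(); print({k:np.round(v,3).tolist() for k,v in s.items()}, robot.grip_point_offset)
for n in("scene","top"):
    d=snapshot(n); cv2.imwrite(f"pics/{n}0.png",d["frame"][:,:,::-1]); np.savez(f"pics/{n}0.npz",**d)
    print(n,d["mtx"].tolist(),(-d["R"].T@d["t"]).round(3),d["R"].round(3).tolist())
E
```

```text
{'clock': 0.0, 'joint_pos': [-1.301, 0.277, 1.506, -0.0, 1.361, -0.121], 'qd': [0.001, 0.0, -0.001, 0.001, -0.001, -0.001], 'joint_torque': [-0.0, -41.678, -24.58, 0.0, 0.011, -0.0], 'tool_pos': [0.219, -0.531, 0.23], 'eef_rot': [-3.08, -0.61, 0.0], 'ft_force': [-0.519, -0.128, -0.584], 'wrist_torque': [0.053, 0.019, 0.048], 'grip_force': 0.0, 'gripper_width': 0.998} 0.0187
scene [[444.71814974933335, 0.0, 319.35418094307613], [0.0, 444.71814974933335, 238.03286910746462], [0.0, 0.0, 1.0]] [0.149 0.517 0.637] [[-0.751, -0.66, -0.014], [-0.413, 0.486, -0.77], [0.515, -0.572, -0.638]]
top [[563.6969090764441, 0.0, 327.22536338650866], [0.0, 563.6969090764441, 244.37463124364962], [0.0, 0.0, 1.0]] [ 0.459 -0.015  1.39 ] [[0.009, -1.0, -0.012], [-0.993, -0.008, -0.116], [0.116, 0.013, -0.993]]
```

View pics/scene0.png

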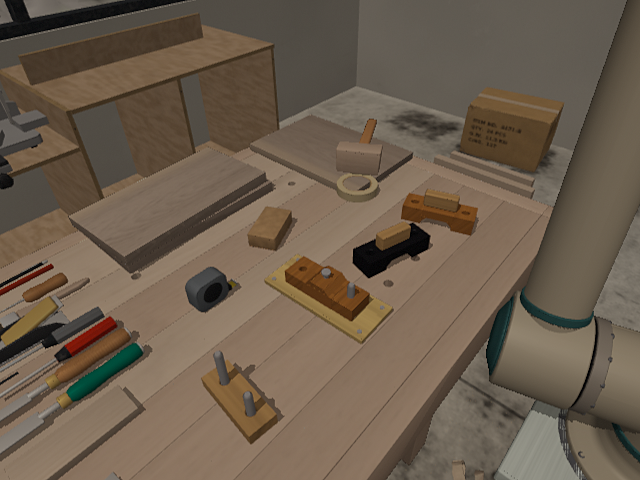

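View pics/top0.png

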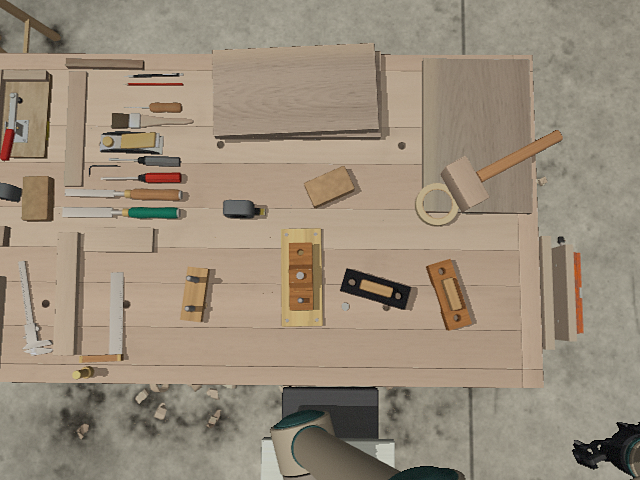

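The scene view shows the stand at (238,400), with the long dowel's top at (218,353) and the short one's at (248,395). The form is at (328,290), with its fixed pin at (351,288) and its bore near (305,265).

Look-alikes:
- **Short dowel:** the candidates are (250,404), which is short; (222,368), which is long; and the form's own pin at (351,290). I choose (250,404).
- **Upper half:** brown at (440,210), or black at (392,248), which is not meant. I choose the brown one, seen at (449,294) in the top view.

```bash
cat > h.py <<'E'
import numpy as np,cv2
from scipy.spatial.transform import Rotation as Ro
def ray(d,px):
    v=np.linalg.inv(d["mtx"])@[px[0],px[1],1]; v=d["R"].T@v
    return -d["R"].T@d["t"],v/np.linalg.norm(v)
def wray(d,px):   # d has also tool_pos, eef_rot
    m=d["mtx"]; a=np.array([(px[0]-m[0,2])/m[0,0],(px[1]-m[1,2])/m[1,1]]); r=np.hypot(*a)
    v=np.r_[a/max(r,1e-9)*np.sin(r),np.cos(r)]; T=d["tool_from_camera"]; R=Ro.from_rotvec(d["eef_rot"]).as_matrix()
    return d["tool_pos"]+R@T[:3,3],R@T[:3,:3]@v
def wproj(d,X):
    T=d["tool_from_camera"]; R=Ro.from_rotvec(d["eef_rot"]).as_matrix()
    c=T[:3,:3].T@(R.T@(np.array(X)-d["tool_pos"])-T[:3,3]); r=np.arctan2(np.hypot(*c[:2]),c[2])
    return d["mtx"][:2,2]+d["mtx"][0,0]*r*c[:2]/np.hypot(*c[:2])
def plane(r,z): o,v=r; return o+v*(z-o[2])/v[2]
def cross(*rs):
    A=sum(np.eye(3)-np.outer(v,v) for o,v in rs); b=sum((np.eye(3)-np.outer(v,v))@o for o,v in rs)
    X=np.linalg.solve(A,b); return X,max(np.linalg.norm(np.cross(X-o,v)) for o,v in rs)
def wsnap(name):
    from workcell import robot,snapshot
    s=robot.sense(); d=dict(snapshot("wrist")); d["tool_pos"]=np.array(s["tool_pos"]); d["eef_rot"]=np.array(s["eef_rot"])
    np.savez(f"pics/{name}.npz",**d); cv2.imwrite(f"pics/{name}.png",d["frame"][:,:,::-1]); return d
def go(X,yaw=None):  # tool shift (in 150 mm units) and turn about z (in .5 rad) to TCP X; yaw=world angle of tool y
    from workcell import robot
    s=robot.sense(); R=Ro.from_rotvec(s["eef_rot"]).as_matrix()
    d=R.T@(np.array(X)-s["tool_pos"])/.15; y=np.arctan2(R[1,1],R[0,1])
    t=None if yaw is None else -((yaw-y+np.pi/2)%np.pi-np.pi/2)/.5
    print("shift",d.round(4),"turn z",t,"yaw",round(np.degrees(y),2),"tilt",np.degrees(np.arccos(-R[2,2])).round(2),"q6",round(s["joint_pos"][5],3),"t",s["clock"])
E
python3 - <<'E'
from h import *
s=np.load("pics/scene0.npz");t=np.load("pics/top0.npz")
for n,a,b in[("long",(218,353),(189,270)),("short",(248,395),(190,308)),("pin",(351,286),(301,301)),("bore",(304,268),(301,251)),("rib",(442,199),(453,294)),("ejector",(326,272),(301,275))]:
    X,e=cross(ray(s,a),ray(t,b)); print(n,X.round(3),round(e,4))
d=wsnap("w0"); print(d["mtx"].tolist(),d["tool_from_camera"].round(3).tolist())
go([.4,-.3,.3],0)
E
```

```text
long [0.545 0.321 0.075] 0.0064
short [0.462 0.327 0.054] 0.0015
pin [0.481 0.064 0.061] 0.0012
bore [0.599 0.066 0.034] 0.0016
rib [ 0.5   -0.295  0.052] 0.0
ejector [0.541 0.064 0.058] 0.0001
[[371.64829954431775, 0.0, 316.0836110001617], [0.0, 371.64829954431775, 235.601374774926], [0.0, 0.0, 1.0]] [[-0.0, -0.965, -0.262, 0.067], [1.0, -0.0, -0.0, 0.001], [0.0, -0.262, 0.965, -0.143], [0.0, 0.0, 0.0, 1.0]]
shift [ 1.7036 -0.9663 -0.4607] turn z -2.3600213079422385 yaw -67.61 tilt 0.08 q6 -0.121 t 0.15
```

Run:
```python
from h import *
go([.5,-.34,.25],-np.pi/2)
```

```text
shift [ 2.2184 -0.4653 -0.128 ] turn z 0.7815713456475541 yaw -67.61 tilt 0.08 q6 -0.121 t 0.15
```

```bash
python3 -m pendant '[-1,0.33,0,-0.1,0,0,0, -1,0.66,0,-0.12,0,0,0, -1,1,0,-0.12,0,0,0]'; python3 -m pendant '[-1,0.33,-0.15,0,0,0,0.2, -1,0.66,-0.3,0,0,0,0.4, -1,1,-0.45,0,0,0,0.6, -1,1,-0.46,0,0,0,0.78]'
python3 - <<'E'
from h import *
go([.5,-.34,.25],-np.pi/2)
E
```

```text
clock: 0.45
tool_pos: [0.3568, -0.4753, 0.2499]
eef_rot: [3.081, 0.607, 0.001]
ft_force: [0.5, -1.4, -0.9]
gripper_width: 1.001
grip_force: 0.0
clock: 0.85
tool_pos: [0.4709, -0.3504, 0.249]
eef_rot: [-3.139, -0.002, -0.002]
ft_force: [-0.7, -1.4, 0.0]
gripper_width: 1.002
grip_force: 0.0
shift [ 0.1939 -0.0694 -0.0065] turn z 0.002433095213824288 yaw -89.93 tilt 0.16 q6 0.809 t 0.85
```

```bash
python3 -m pendant '[-1,0.15,0,0,0,0,0, -1,0.15,0,0,0,0,0, -1,0.15,0,0,0,0,0]' >/dev/null; python3 -c "from h import *; wsnap('u1')"; python3 -m pendant '[-1,0,-0.33,0,0,0,0, -1,0,-0.66,0,0,0,0, -1,0,-0.66,0,0,0,0, -1,0,-0.66,0,0,0,0]'; python3 -c "
from h import *; wsnap('u2')
cv2.imwrite('pics/u12.png',cv2.resize(np.hstack([cv2.imread('pics/u1.png'),cv2.imread('pics/u2.png')]),(800,300)))"
```

```text
clock: 1.6
tool_pos: [0.4897, -0.2552, 0.2498]
eef_rot: [3.14, 0.002, 0.0]
ft_force: [0.1, -1.0, -0.4]
gripper_width: 0.999
grip_force: 0.0
```

View pics/u12.png

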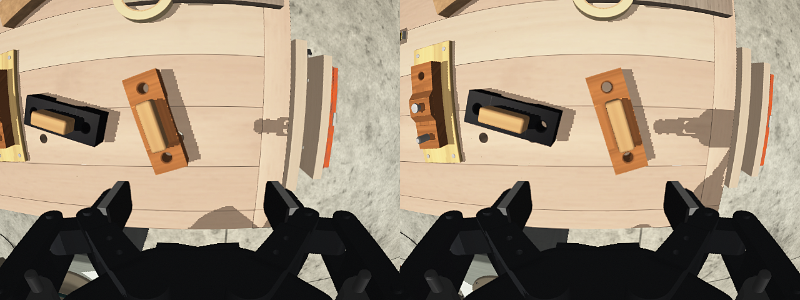

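The pair shows the brown upper half at (245,192) in u1 and (344,195) in u2, in full-size pixels. It has a pale rib and holes at its two ends. The black one lies to its left.

Run:
```python
from h import *
u2=cv2.imread('pics/u2.png'); c=cv2.resize(u2[90:300,270:430],None,fx=2.8,fy=2.8,interpolation=cv2.INTER_CUBIC)
u1=cv2.imread('pics/u1.png'); c1=cv2.resize(u1[90:300,170:310],None,fx=2.4,fy=2.8)
cv2.imwrite('pics/uc.png',np.hstack([c,c1]))
h=cv2.cvtColor(u2,cv2.COLOR_BGR2HSV)
for p in[(344,195),(335,180),(330,150),(375,265),(390,180),(340,150),(300,150)]: print(p,h[p[1],p[0]])
```

```text
(344, 195) [ 17 121 230]
(335, 180) [ 17 118 233]
(330, 150) [ 13 166 198]
(375, 265) [ 13 167 199]
(390, 180) [ 15  64 246]
(340, 150) [ 13 166 207]
(300, 150) [ 16  60 232]
```

View pics/uc.png

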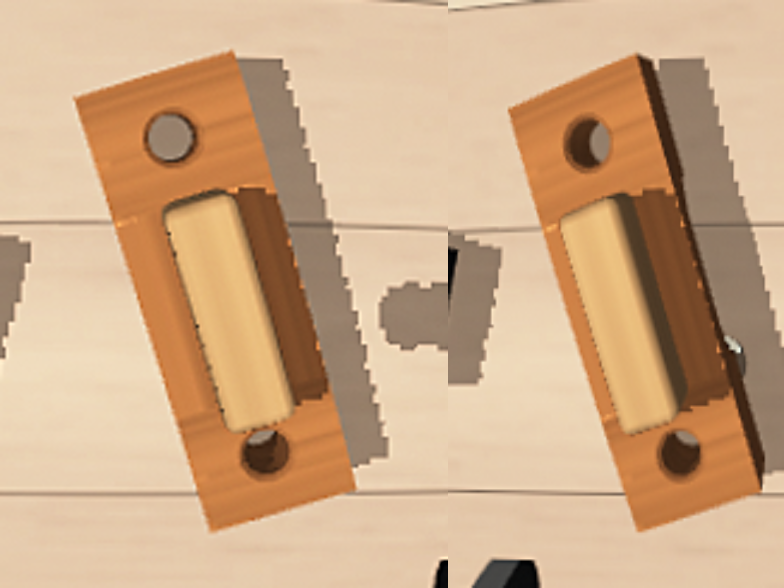

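The close crop confirms the choice: a brown body with a pale rib. In crop pixels its top corners are (77,98), (233,52), (356,490) and (210,531) on the left, and (510,108), (636,55), (762,490) and (640,531) on the right.

Run:
```python
from h import *
u=[dict(np.load(f'pics/u{i}.npz')) for i in(1,2)]
a=[(510,108),(636,55),(762,490),(640,531)]; b=[(77,98),(233,52),(356,490),(210,531)]
P=[]
for p,q in zip(a,b):
    p=((p[0]-448)/2.4+170,p[1]/2.8+90); q=(q[0]/2.8+270,q[1]/2.8+90)
    X,e=cross(wray(u[0],p),wray(u[1],q)); P.append(X); print(X.round(4),round(e,4),plane(wray(u[1],q),.04).round(4))
P=np.array(P); print("centre",P.mean(0).round(4),"len",np.linalg.norm(P[0]-P[3]),np.linalg.norm(P[1]-P[2]),"wid",np.linalg.norm(P[0]-P[1]))
v=P[0]+P[1]-P[2]-P[3]; print("ang",np.degrees(np.arctan2(v[1],v[0])))
C=[]
for d,roi in zip(u,((170,310),(270,430))):
    h=cv2.cvtColor(d["frame"],cv2.COLOR_RGB2HSV); m=cv2.inRange(h,(12,95,190),(22,145,255)); k=np.zeros_like(m); k[90:300,roi[0]:roi[1]]=255
    cs,_=cv2.findContours(m&k,0,1); c=max(cs,key=cv2.contourArea); print("area",cv2.contourArea(c))
    M=cv2.moments(c); C.append(wray(d,(M["m10"]/M["m00"],M["m01"]/M["m00"])))
    W=np.array([plane(wray(d,p),.074)[:2] for p in c[:,0]],np.float32)*1000; print(cv2.minAreaRect(W))
print("rib",cross(*C))
```

```text
[ 0.5683 -0.2382  0.0405] 0.0002 [ 0.5682 -0.2382  0.04  ]
[ 0.5842 -0.2903  0.0396] 0.0 [ 0.5842 -0.2903  0.04  ]
[ 0.4299 -0.339   0.0388] 0.0005 [ 0.4298 -0.3387  0.04  ]
[ 0.4129 -0.2856  0.0364] 0.0001 [ 0.4143 -0.2853  0.04  ]
centre [ 0.4988 -0.2883  0.0388] len 0.16256198606644928 0.16179904671597523 wid 0.05453871483029159
ang 17.22920390852585
area 1742.0
((499.54266357421875, -287.20550537109375), (73.84737396240234, 20.8698787689209), 16.930313110351562)
area 1862.5
((499.59344482421875, -286.7431945800781), (73.87684631347656, 21.264554977416992), 17.261621475219727)
rib (array([ 0.50028684, -0.28661363,  0.07176656]), np.float64(0.00028621438898974755))
```

```bash
python3 -m pendant '[-1,0.2,-0.33,0,0,0,0, -1,0.4,-0.66,0,0,0,0, -1,0.5,-1,0,0,0,0]'>/dev/null; python3 -m pendant '[-1,0,-0.33,0,0,0,0, -1,0,-0.66,0,0,0,0, -1,0,-0.8,0,0,0,0, -1,0,-0.8,0,0,0,0, -1,0,-0.8,0,0,0,0]'; python3 -c "from h import *; wsnap('f1')"; python3 -m pendant '[-1,0,-0.33,0,0,0,0, -1,0,-0.66,0,0,0,0, -1,0,-0.66,0,0,0,0, -1,0,-0.66,0,0,0,0]'; python3 -c "
from h import *; wsnap('f2')"; python3 -m pendant '[-1,-0.2,-0.33,0,0,0,0, -1,-0.2,-0.66,0,0,0,0, -1,-0.2,-1,0,0,0,0, -1,-0.2,-1,0,0,0,0, -1,-0.2,-1,0,0,0,0]' >/dev/null;python3 -c "from h import *; wsnap('s1')"; python3 -m pendant '[-1,0,-0.33,0,0,0,0, -1,0,-0.66,0,0,0,0, -1,0,-0.66,0,0,0,0, -1,0,-0.66,0,0,0,0]'; python3 -c "
from h import *; wsnap('s2')
I=[cv2.imread(f'pics/{n}.png') for n in('f1','f2','s1','s2')]
cv2.imwrite('pics/fs.png',cv2.resize(np.vstack([np.hstack(I[:2]),np.hstack(I[2:])]),(800,600)))"
```

```text
clock: 2.45
tool_pos: [0.5595, -0.0043, 0.2492]
eef_rot: [3.14, 0.0, 0.0]
ft_force: [0.2, -0.3, 0.5]
gripper_width: 0.998
grip_force: 0.0
clock: 2.9
tool_pos: [0.5594, 0.0951, 0.2491]
eef_rot: [3.14, 0.001, 0.0]
ft_force: [0.5, -0.5, 0.1]
gripper_width: 1.0
grip_force: 0.0
clock: 3.9
tool_pos: [0.5295, 0.3434, 0.2488]
eef_rot: [3.14, -0.0, -0.001]
ft_force: [-0.1, -0.3, -0.5]
gripper_width: 1.003
grip_force: 0.0
```

View pics/fs.png

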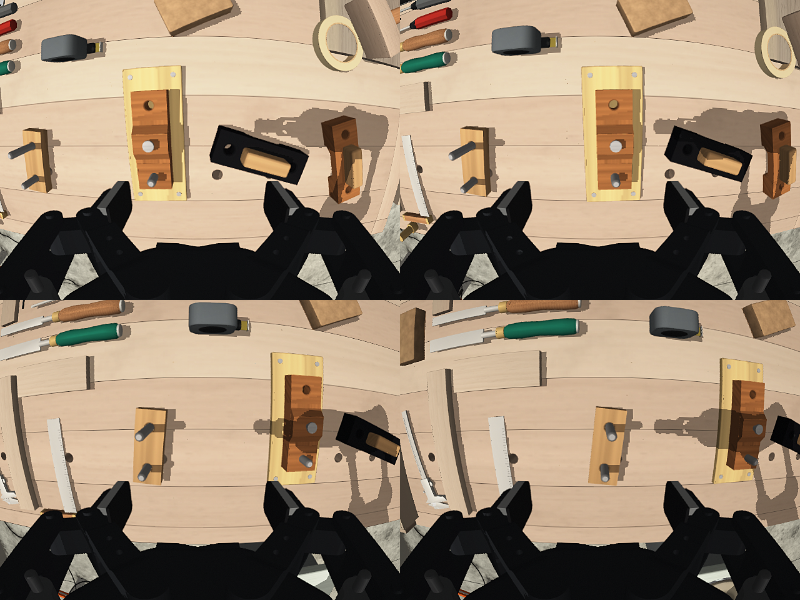

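The form shows in f1 around (240,220) and in f2 around (346,220), in full-size pixels. The stand is at (240,235) in s1 and (338,235) in s2, and its upper dowel is the longer one. Next I zoom in on all four.

Run:
```python
from h import *
def c(n,x,y,w,h): return cv2.resize(cv2.imread(f'pics/{n}.png')[y:y+h,x:x+w],None,fx=4,fy=4,interpolation=cv2.INTER_CUBIC)[:600]
a=c('f1',205,150,50,150);b=c('f2',310,150,50,150)
a2=c('s1',205,160,50,150);b2=c('s2',305,160,50,150)
cv2.imwrite('pics/z.png',np.hstack([a,b,a2,b2]))
```

```text
(no output)
```

View pics/z.png

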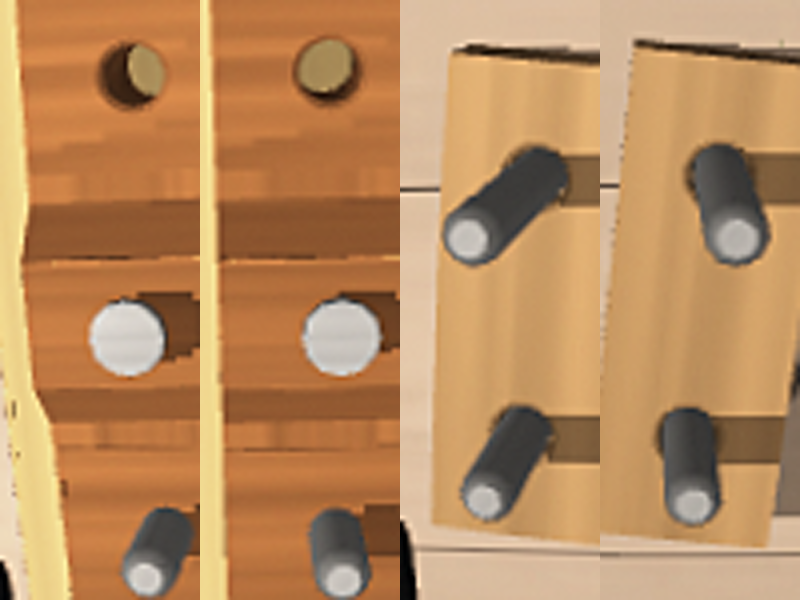

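Run:
```python
from h import *
D={n:dict(np.load(f'pics/{n}.npz')) for n in('f1','f2','s1','s2')}
O=dict(f1=(205,150),f2=(310,150),s1=(205,160),s2=(305,160))
def f(n,p): o=O[n]; return wray(D[n],((p[0]+.5)/4-.5+o[0],(p[1]+.5)/4-.5+o[1]))
Q=dict(bore=('f1',(132,76),'f2',(128,75),.042),ej=('f1',(127,338),'f2',(142,338),.060),pin=('f1',(147,578),'f2',(144,580),.072),
 long=('s1',(70,239),'s2',(137,239),.095),short=('s1',(85,502),'s2',(94,504),.070))
R={}
for k,(n,p,m,q,z) in Q.items():
    X,e=cross(f(n,p),f(m,q)); R[k]=X; print(k,X.round(4),round(e,4),"on plane",plane(f(n,p),z)[:2].round(4),plane(f(m,q),z)[:2].round(4))
v=R['bore']-R['pin'];print("bore-pin",np.hypot(*v[:2]),"ang",np.degrees(np.arctan2(v[1],v[0])))
v=R['long']-R['short'];print("long-short",np.hypot(*v[:2]),"ang",np.degrees(np.arctan2(v[1],v[0])))
```

```text
bore [0.5972 0.0705 0.04  ] 0.0004 on plane [0.5977 0.0701] [0.5969 0.0706]
ej [0.5398 0.0684 0.0677] 0.0001 on plane [0.5378 0.0701] [0.5377 0.0678]
pin [0.4814 0.0667 0.0711] 0.0 on plane [0.4818 0.0665] [0.4818 0.0668]
long [0.5294 0.3241 0.0935] 0.0001 on plane [0.5298 0.3237] [0.5296 0.3242]
short [0.4598 0.3315 0.0692] 0.0003 on plane [0.4599 0.3313] [0.4605 0.3315]
bore-pin 0.11576906214793344 ang 1.863280910004155
long-short 0.06993990159343078 ang -6.097527735475952
```

```bash
python3 -m pendant '[-1,-0.23,0.04,0.33,0,0,0, -1,-0.465,0.08,0.66,0,0,0, -1,-0.465,0.08,0.9,0,0,0, -1,-0.465,0.08,0.9,0,0,0]' 40
python3 - <<'E'
from h import *
go([.4602,.3314,.044])
E
```

```text
clock: 4.35
tool_pos: [0.4532, 0.3277, 0.1093]
eef_rot: [3.134, -0.002, -0.019]
ft_force: [-1.0, -0.2, -0.3]
gripper_width: 1.0
grip_force: 0.0
shift [ 0.0523 -0.0278  0.4342] turn z None yaw -90.06 tilt 0.84 q6 2.075 t 4.35
```

```bash
python3 -m pendant '[-1,0,0,0,0,0,0, -1,0,0,0,0,0,0]'
python3 - <<'E'
from h import *
go([.4602,.3314,.044])
E
```

```text
clock: 4.55
tool_pos: [0.4624, 0.3335, 0.1169]
eef_rot: [-3.139, 0.001, -0.009]
ft_force: [0.4, 0.4, 0.9]
gripper_width: 0.997
grip_force: 0.0
shift [-0.0173  0.015   0.4859] turn z None yaw -90.04 tilt 0.34 q6 2.075 t 4.55
```

```bash
python3 -m pendant '[-1,0,0,0.1,0,0,0, -1,0,0,0.2,0,0,0, -1,0,0,0.3,0,0,0, -1,0,0,0.4,0,0,0, -1,0,0,0.465,0,0,0, -1,0,0,0.465,0,0,0, -1,0,0,0.465,0,0,0]'; python3 -m pendant '[1,0,0,0,0,0,0, 1,0,0,0,0,0,0, 1,0,0,0,0,0,0, 1,0,0,0,0,0,0, 1,0,0,0,0,0,0, 1,0,0,0,0,0,0, 1,0,0,0,0,0,0, 1,0,0,0,0,0,0]' 60
```

```text
clock: 5.25
tool_pos: [0.4604, 0.3336, 0.0457]
eef_rot: [-3.141, -0.001, -0.004]
ft_force: [0.0, 0.5, 0.7]
gripper_width: 0.997
grip_force: 0.0
clock: 6.05
tool_pos: [0.4591, 0.3332, 0.0448]
eef_rot: [-3.141, -0.001, -0.001]
ft_force: [-0.5, -0.4, 2.9]
gripper_width: 0.139
grip_force: 58.6
```

```bash
python3 -m pendant '[1,0,0,-0.1,0,0,0, 1,0,0,-0.3,0,0,0, 1,0,0,-0.6,0,0,0, 1,0,0,-0.85,0,0,0, 1,0,0,-0.85,0,0,0, 1,0,0,-0.85,0,0,0, 1,0,0,-0.85,0,0,0]'
python3 - <<'E'
from h import *
d=wsnap('g1'); x=d["tool_pos"]; R=Ro.from_rotvec(d["eef_rot"]).as_matrix()
print(wproj(d,x),wproj(d,x+R@[0,0,.034]))
cv2.imwrite('pics/g1c.png',cv2.resize(cv2.imread('pics/g1.png')[200:440,200:440],(600,600)))
go([.597,.0705,.16])
E
```

```text
clock: 6.75
tool_pos: [0.4579, 0.3324, 0.1704]
eef_rot: [3.14, 0.001, -0.004]
ft_force: [-0.1, 0.2, -0.7]
gripper_width: 0.138
grip_force: 58.5
[315.53452987 300.04358094] [315.63852174 271.6436915 ]
shift [0.9267 1.7467 0.0679] turn z None yaw -89.96 tilt 0.22 q6 2.075 t 6.8
```

View pics/g1c.png

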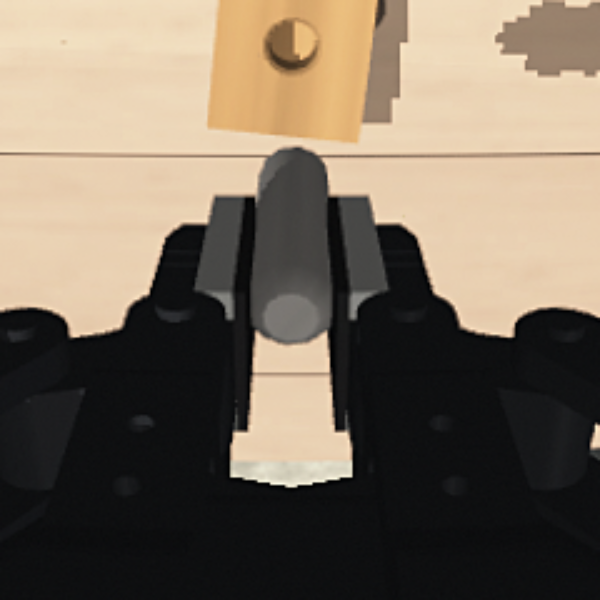

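The dowel hangs straight between the pads. Its top face is at crop (291,318), its lower end's far edge is at (293,148), and the empty stand hole is at (291,45).

Run:
```python
from h import *
d=dict(np.load('pics/g1.npz')); x=d["tool_pos"]; R=Ro.from_rotvec(d["eef_rot"]).as_matrix()
def f(p,zt):
    o,v=wray(d,(p[0]/2.5+199.8+0,p[1]/2.5+199.8)); o=R.T@(o-x); v=R.T@v; return (o+v*(zt-o[2])/v[2]*1).round(4)
print("top face",f((291,318),-.026),"L/R",f((262,318),-.026),f((320,318),-.026))
print("bottom extreme",f((293,148),.034),f((259,182),.034),f((327,182),.034))
o,v=wray(d,(291/2.5+199.8,45/2.5+199.8)); print("hole",plane((o,v),.024).round(4))
g=cv2.cvtColor(d["frame"],cv2.COLOR_RGB2GRAY)
for r in(275,285,295): print(r,g[r,296:336].tolist())
```

```text
top face [ 0.0015  0.0003 -0.026 ] L/R [ 0.0015 -0.0039 -0.026 ] [ 0.0015  0.0044 -0.026 ]
bottom extreme [0.0068 0.0007 0.034 ] [-0.0005 -0.0062  0.034 ] [-0.0005  0.0076  0.034 ]
hole [0.4606 0.3319 0.024 ]
275 [212, 213, 212, 213, 213, 216, 206, 127, 100, 87, 67, 65, 67, 69, 69, 69, 69, 66, 65, 66, 65, 66, 66, 66, 67, 68, 68, 67, 67, 68, 66, 66, 65, 63, 51, 138, 214, 219, 213, 212]
285 [57, 18, 8, 15, 12, 6, 47, 65, 69, 67, 68, 67, 68, 67, 68, 70, 67, 68, 67, 67, 66, 65, 68, 68, 68, 68, 70, 68, 69, 67, 67, 66, 67, 66, 54, 12, 11, 12, 9, 27]
295 [17, 10, 13, 14, 11, 4, 65, 69, 68, 67, 68, 69, 69, 70, 70, 69, 70, 68, 66, 66, 66, 68, 67, 67, 68, 69, 68, 69, 68, 67, 68, 68, 67, 67, 73, 24, 11, 12, 12, 11]
```

```bash
python3 -m pendant '[1,0.15,0.25,0,0,0,0, 1,0.3,0.5,0,0,0,0, 1,0.45,0.75,0,0,0,0, 1,0.6,1,0,0,0,0]'>/dev/null;  python3 -m pendant '[1,0.1,0.25,0,0,0,0, 1,0.2,0.5,0.1,0,0,0, 1,0.32,0.74,0.2,0,0,0, 1,0.32,0.74,0.4,0,0,0, 1,0.32,0.74,0.5,0,0,0, 1,0.32,0.74,0.5,0,0,0, 1,0.32,0.74,0.5,0,0,0, 1,0.32,0.74,0.5,0,0,0]'
python3 - <<'E'
from h import *
d=wsnap('b1'); x=d["tool_pos"]; R=Ro.from_rotvec(d["eef_rot"]).as_matrix()
cv2.imwrite('pics/b1c.png',cv2.resize(cv2.imread('pics/b1.png')[220:340,256:376],(600,600),interpolation=cv2.INTER_CUBIC))
go([.5966,.0709,.08])
E
```

```text
clock: 8.0
tool_pos: [0.5977, 0.0725, 0.0976]
eef_rot: [3.141, 0.002, 0.002]
ft_force: [1.0, -0.9, -1.0]
gripper_width: 0.14
grip_force: 58.7
shift [-0.0086  0.0111  0.1196] turn z None yaw -89.92 tilt 0.11 q6 1.575 t 8.05
```

View pics/b1c.png

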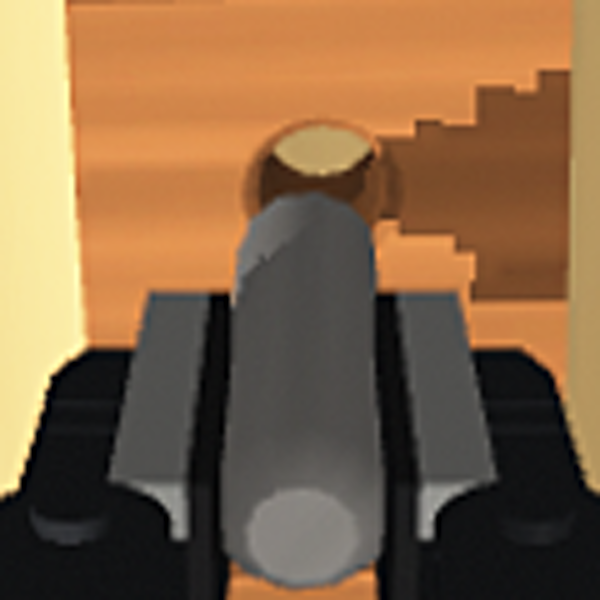

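The bore's rim spans columns 245–402 in the crop (centre 323), with its top at row 118. The dowel's lower end is centred on column 306, with its top at row 195, so it needs a small sideways correction.

Run:
```python
from h import *
d=dict(np.load('pics/b1.npz')); x=d["tool_pos"]; R=Ro.from_rotvec(d["eef_rot"]).as_matrix()
def f(p,zt):
    o,v=wray(d,((p[0]+.5)/5-.5+256,(p[1]+.5)/5-.5+220)); o=R.T@(o-x); v=R.T@v; return (o+v*(zt-o[2])/v[2]*1)*1000
for q in[(307,195),(238,255),(376,255)]: print("dowel end",f(q,.0346).round(1))
for q in[(323,118),(245,190),(402,190)]: print("bore rim",f(q,.0556).round(1))
g1=f((303,535),-.0254); print("top",g1.round(1))
```

```text
dowel end [ 6.8  0.7 34.6]
dowel end [ 0.3 -6.3 34.6]
dowel end [ 0.3  7.7 34.6]
bore rim [ 8.7  2.5 55.6]
bore rim [ 0.3 -6.2 55.6]
bore rim [ 0.3 11.4 55.6]
top [  1.3   0.3 -25.4]
```

```bash
python3 -m pendant '[1,-0.004,0.0122,0,0,0,0, 1,-0.004,0.0122,0.05,0,0,0, 1,-0.004,0.0122,0.1,0,0,0, 1,-0.004,0.0122,0.12,0,0,0, 1,-0.004,0.0122,0.12,0,0,0, 1,-0.004,0.0122,0.12,0,0,0]'; python3 -m pendant '[1,0,0,0.01,0,0,0, 1,0,0,0.02,0,0,0, 1,0,0,0.03,0,0,0, 1,0,0,0.04,0,0,0, 1,0,0,0.04,0,0,0]'
```

```text
clock: 8.65
tool_pos: [0.5966, 0.0704, 0.0788]
eef_rot: [3.142, 0.001, -0.001]
ft_force: [0.1, 0.3, -0.4]
gripper_width: 0.136
grip_force: 58.7
clock: 9.15
tool_pos: [0.5964, 0.0703, 0.0728]
eef_rot: [3.141, 0.001, -0.001]
ft_force: [-0.0, 0.0, -0.4]
gripper_width: 0.138
grip_force: 58.7
```

```bash
python3 -m pendant '[1,0,0,0.03,0,0,0, 1,0,0,0.06,0,0,0, 1,0,0,0.09,0,0,0, 1,0,0,0.12,0,0,0, 1,0,0,0.15,0,0,0, 1,0,0,0.15,0,0,0, 1,0,0,0.15,0,0,0]'; python3 -m pendant '[1,0,0,0.01,0,0,0, 1,0,0,0.02,0,0,0, 1,0,0,0.025,0,0,0, 1,0,0,0.03,0,0,0, 1,0,0,0.03,0,0,0]'
```

```text
clock: 9.85
tool_pos: [0.5966, 0.0704, 0.0504]
eef_rot: [3.142, 0.001, -0.0]
ft_force: [0.3, 1.0, -1.0]
gripper_width: 0.14
grip_force: 58.7
clock: 10.35
tool_pos: [0.5968, 0.0703, 0.0467]
eef_rot: [3.141, 0.001, 0.001]
ft_force: [-0.9, -0.2, 4.3]
gripper_width: 0.136
grip_force: 59.3
```

```bash
python3 -m pendant '[1,0,0,0.01,0,0,0, 1,0,0,0.015,0,0,0, 1,0,0,0.015,0,0,0]'; python3 -m pendant '[1,0,0,-0.015,0,0,0, -0.3,0,0,-0.015,0,0,0, -0.3,0,0,-0.015,0,0,0, -0.3,0,0,-0.015,0,0,0, -0.3,0,0,-0.015,0,0,0, -0.3,0,0,-0.015,0,0,0]'
```

```text
clock: 10.65
tool_pos: [0.5973, 0.0704, 0.0466]
eef_rot: [3.141, 0.001, 0.004]
ft_force: [-3.9, -1.0, 15.2]
gripper_width: 0.138
grip_force: 60.6
clock: 11.25
tool_pos: [0.5965, 0.0704, 0.0457]
eef_rot: [3.142, 0.001, -0.001]
ft_force: [-0.3, -0.4, -0.6]
gripper_width: 0.653
grip_force: 0.0
```

```bash
python3 -m pendant '[-0.3,0,0,-0.15,0,0,0, -1,0,0,-0.35,0,0,0, -1,0,0,-0.68,0,0,0, -1,0,0,-1,0,0,0]' >/dev/null; python3 -m pendant '[-1,-0.2,-0.1,-0.33,0,0,0, -1,-0.24,-0.17,-0.36,0,0,0, -1,-0.24,-0.17,-0.36,0,0,0, -1,-0.24,-0.17,-0.36,0,0,0, -1,-0.24,-0.17,-0.36,0,0,0]'; python3 -c "from h import *; wsnap('h1')";  python3 -m pendant '[-1,0,0.33,0,0,0,0, -1,0,0.66,0,0,0,0, -1,0,0.66,0,0,0,0, -1,0,0.66,0,0,0,0, -1,0,0.66,0,0,0,0]'
python3 - <<'E'
from h import *
wsnap('h2')
D=[dict(np.load(f'pics/{n}.npz')) for n in('h1','h2')]; I=[]
for d in D:
    p=wproj(d,[.54,.0686,.06]); o=(p-[50,75]).astype(int); print(o)
    I.append(cv2.resize(d["frame"][o[1]:o[1]+150,o[0]:o[0]+100,::-1],(400,600),interpolation=cv2.INTER_CUBIC))
cv2.imwrite('pics/h.png',np.hstack(I))
E
```

```text
clock: 12.15
tool_pos: [0.5601, 0.0954, 0.2477]
eef_rot: [3.141, 0.001, -0.006]
ft_force: [-0.1, -0.3, -0.3]
gripper_width: 1.001
grip_force: 0.0
clock: 12.7
tool_pos: [0.5605, -0.0028, 0.2489]
eef_rot: [-3.141, -0.001, 0.003]
ft_force: [-0.2, -0.4, -0.6]
gripper_width: 1.002
grip_force: 0.0
[294 157]
[189 157]
```

View pics/h.png

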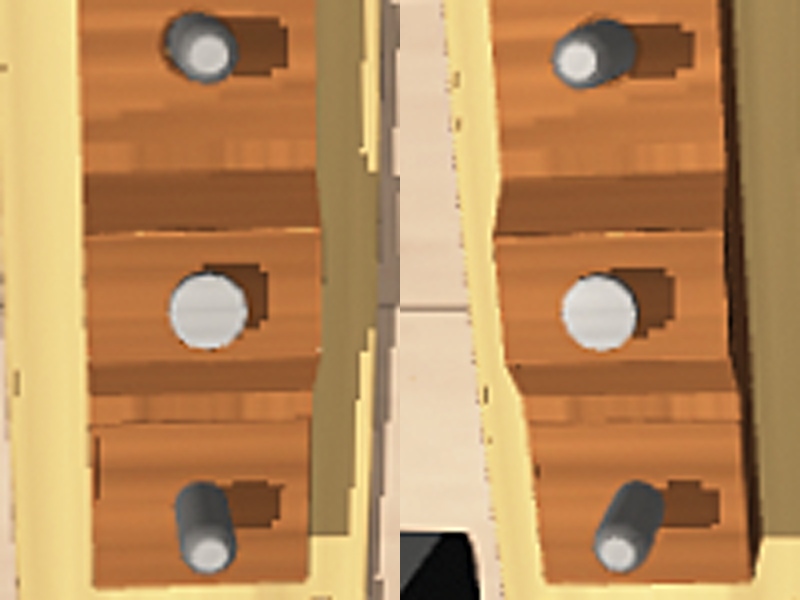

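The dowel stands in the bore with its top at crop (210,55) in h1 and (577,62) in h2. The pin is at (210,552) in h1 and (620,552) in h2. Next I compare their heights.

Run:
```python
from h import *
D=[dict(np.load(f'pics/{n}.npz')) for n in('h1','h2')]; O=[(294,157),(189,157)]
f=lambda i,p: wray(D[i],((p[0]+.5)/4-.5+O[i][0],(p[1]+.5)/4-.5+O[i][1]))
R=[cross(f(0,a),f(1,b)) for a,b in(((210,55),(177,62)),((210,552),(220,552)))]; print(R)
v=R[0][0]-R[1][0]; print(np.hypot(*v[:2]),np.degrees(np.arctan2(v[1],v[0])))
go([.4998,-.287,.14],np.radians(-90+17.2))
```

```text
[(array([0.59807117, 0.06950736, 0.073839  ]), np.float64(4.315928504754417e-05)), (array([0.4812719 , 0.06666568, 0.06999885]), np.float64(0.00019677998925548537))]
0.11683383312921271 1.3937101357551593
shift [-0.4067  1.8974  0.7275] turn z -0.5975834765069004 yaw -89.92 tilt 0.09 q6 1.441 t 12.75
```

```bash
python3 -m pendant '[-1,-0.2,0.33,0,0,0,-0.2, -1,-0.4,0.66,0,0,0,-0.4, -1,-0.407,1,0,0,0,-0.6]' >/dev/null
python3 - <<'E'
from h import *
go([.4998,-.2866,.12],np.radians(-90+17.2))
E
```

```text
shift [-0.3026  0.9534  0.866 ] turn z 0.018024554492319655 yaw -72.28 tilt 0.11 q6 0.86 t 13.05
```

```bash
python3 -m pendant '[-1,-0.1,0.32,0.1,0,0,0, -1,-0.2,0.65,0.3,0,0,0, -1,-0.3,0.95,0.6,0,0,0, -1,-0.3,0.95,0.866,0,0,0, -1,-0.3,0.95,0.866,0,0,0, -1,-0.3,0.95,0.866,0,0,0, -1,-0.3,0.95,0.866,0,0,0]';  python3 - <<'E'
from h import *
go([.4998,-.2866,.046],np.radians(-90+17.2))
E
```

```text
clock: 13.75
tool_pos: [0.5024, -0.2867, 0.1216]
eef_rot: [3.105, 0.473, 0.003]
ft_force: [1.2, -0.3, -0.2]
gripper_width: 1.002
grip_force: 0.0
shift [-0.0168 -0.0064  0.5038] turn z 0.0042805124149358775 yaw -72.68 tilt 0.11 q6 0.629 t 13.75
```

```bash
python3 -m pendant '[-1,-0.015,-0.006,0.15,0,0,0, -1,-0.015,-0.006,0.3,0,0,0, -1,-0.015,-0.006,0.45,0,0,0, -1,-0.015,-0.006,0.5,0,0,0, -1,-0.015,-0.006,0.5,0,0,0, -1,-0.015,-0.006,0.5,0,0,0]';  python3 -m pendant '[1,0,0,0,0,0,0, 1,0,0,0,0,0,0, 1,0,0,0,0,0,0, 1,0,0,0,0,0,0, 1,0,0,0,0,0,0, 1,0,0,0,0,0,0, 1,0,0,0,0,0,0, 1,0,0,0,0,0,0]' 100;  python3 -m pendant '[1,0,0,-0.05,0,0,0, 1,0,0,-0.2,0,0,0, 1,0,0,-0.4,0,0,0, 1,0,0,-0.6,0,0,0, 1,0,0,-0.7,0,0,0, 1,0,0,-0.7,0,0,0, 1,0,0,-0.7,0,0,0]'
python3 - <<'E'
from h import *
go([.5393,.069,.15],np.radians(-90+1.8))
d=wsnap('k1'); cv2.imwrite('pics/k1c.png',cv2.resize(d["frame"][120:420,140:500,::-1],(720,600)))
E
```

```text
clock: 14.35
tool_pos: [0.5001, -0.2877, 0.047]
eef_rot: [3.104, 0.472, 0.004]
ft_force: [-0.6, -0.4, -0.0]
gripper_width: 1.0
grip_force: 0.0
clock: 15.15
tool_pos: [0.4989, -0.2876, 0.0457]
eef_rot: [3.106, 0.47, 0.001]
ft_force: [-0.3, 0.9, 5.8]
gripper_width: 0.265
grip_force: 99.2
clock: 15.85
tool_pos: [0.498, -0.287, 0.1492]
eef_rot: [-3.105, -0.47, 0.002]
ft_force: [-0.0, 1.2, -3.5]
gripper_width: 0.264
grip_force: 98.7
shift [ 0.9662 -2.1851 -0.0032] turn z 0.5386861633178817 yaw -72.77 tilt 0.1 q6 0.626 t 15.85
```

View pics/k1c.png

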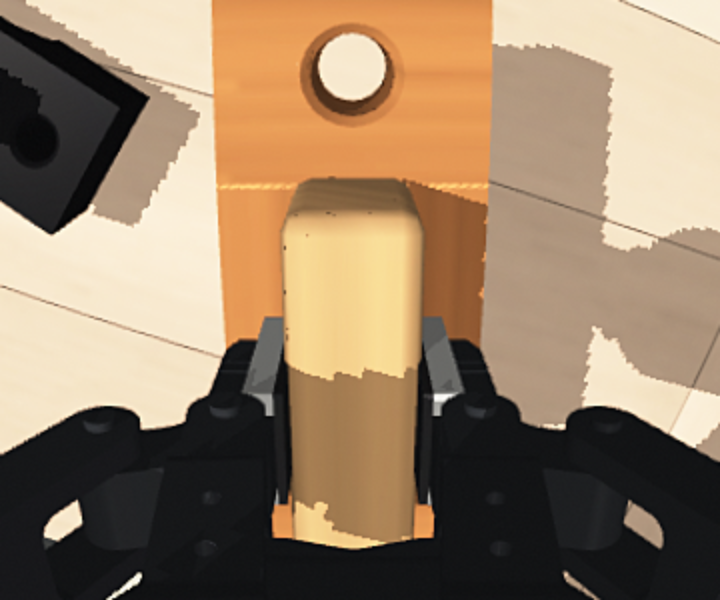

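The half is held square by its rib. The front hole's rim is centred at crop (352,73), which is about (316,156) in full-size pixels.

Run:
```python
from h import *
d=dict(np.load('pics/k1.npz')); x=d["tool_pos"]; R=Ro.from_rotvec(d["eef_rot"]).as_matrix()
def f(p,zt):
    o,v=wray(d,((p[0]+.5)/2-.5+140,(p[1]+.5)/2-.5+120)); o=R.T@(o-x); v=R.T@v; return (o+v*(zt-o[2])/v[2]*1)*1000
for p in[(352,73),(300,73),(404,73),(352,22),(352,125)]: print(f(p,.0057).round(2))
print("rib front edge", f((352,215),-.0283), "body L/R",f((213,100),.0057),f((492,100),.0057))
```

```text
[59.21  0.32  5.7 ]
[ 59.27 -10.02   5.7 ]
[59.26 10.67  5.7 ]
[69.41  0.33  5.7 ]
[48.74  0.32  5.7 ]
rib front edge [ 38.53130599   0.34532798 -28.3       ] body L/R [ 54.11302355 -27.74260905   5.7       ] [54.09267141 28.58093424  5.7       ]
```

```bash
python3 -m pendant '[1,0.1,-0.25,-0.05,0,0,0, 1,0.2,-0.5,-0.1,0,0,0, 1,0.32,-0.75,-0.1,0,0,0, 1,0.44,-1,-0.1,0,0,0]' >/dev/null; python3 -m pendant '[1,0.1,-0.25,0,0,0,0.14, 1,0.2,-0.5,0,0,0,0.28, 1,0.32,-0.75,0,0,0,0.42, 1,0.44,-1,0,0,0,0.54, 1,0.44,-1,0,0,0,0.54, 1,0.44,-1,0,0,0,0.54, 1,0.44,-1,0,0,0,0.54]'
python3 - <<'E'
from h import *
go([.5384,.0688,.13],np.radians(-90+1.7))
E
```

```text
clock: 17.0
tool_pos: [0.5351, 0.0375, 0.164]
eef_rot: [3.141, 0.049, -0.004]
ft_force: [0.1, -0.4, -3.4]
gripper_width: 0.266
grip_force: 99.5
shift [ 0.0292 -0.2077  0.2264] turn z 0.002446602611012594 yaw -88.23 tilt 0.15 q6 1.481 t 17.0
```

```bash
python3 -m pendant '[1,0.02,-0.1,0.1,0,0,0, 1,0.029,-0.208,0.2,0,0,0, 1,0.029,-0.208,0.25,0,0,0, 1,0.029,-0.208,0.25,0,0,0, 1,0.029,-0.208,0.25,0,0,0, 1,0.029,-0.208,0.25,0,0,0]'
python3 - <<'E'
from h import *
go([.5384,.0688,.113],np.radians(-90+1.7))
d=wsnap('m1'); cv2.imwrite('pics/m1c.png',cv2.resize(d["frame"][100:200,256:376,::-1],(720,600),interpolation=cv2.INTER_CUBIC))
X=[.5972,.0700,.072]; print("dowel expected px",wproj(d,X))
x=d["tool_pos"]; R=Ro.from_rotvec(d["eef_rot"]).as_matrix(); print("hole top expected",wproj(d,x+R@[.0591,.0003,.0057]))
E
```

```text
clock: 17.6
tool_pos: [0.5399, 0.0685, 0.1283]
eef_rot: [3.141, 0.047, 0.002]
ft_force: [0.4, 0.3, -3.1]
gripper_width: 0.26
grip_force: 99.4
shift [-0.0099 -0.0023  0.1021] turn z 2.465959190889322e-05 yaw -88.3 tilt 0.09 q6 1.54 t 17.6
dowel expected px [315.92325019 155.17651106]
hole top expected [316.15380609 156.78045847]
```

View pics/m1c.png

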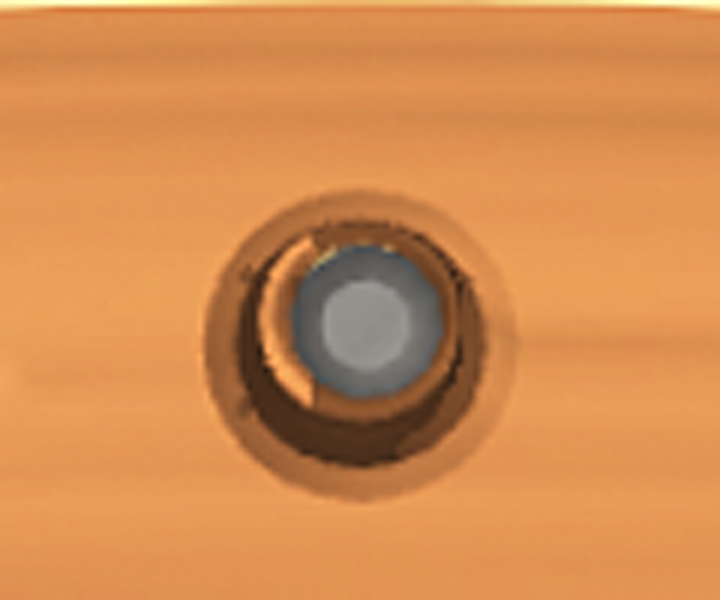

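The dowel's top shows through the front hole at crop (367,323). The hole's lower mouth is centred at about (359,322), so the two are nearly aligned.

Run:
```python
from h import *
d=dict(np.load('pics/m1.npz')); x=d["tool_pos"]; R=Ro.from_rotvec(d["eef_rot"]).as_matrix()
def f(p,zt):
    o,v=wray(d,((p[0]+.5)/6-.5+256,(p[1]+.5)/6-.5+100)); o=R.T@(o-x); v=R.T@v; return ((o+v*(zt-o[2])/v[2])*1000).round(2)
print("dowel",f((367,323),x[2]-.072)); print("mouth",f((359,323),.0457),f((260,323),.0457),f((460,323),.0457),f((359,225),.0457),f((359,422),.0457)); print("hole top",f((361,345),.0057))
```

```text
dowel [58.22  0.62 56.32]
mouth [58.69 -0.07 45.7 ] [58.72 -8.39 45.7 ] [58.71  8.41 45.7 ] [66.98 -0.07 45.7 ] [50.28 -0.08 45.7 ]
hole top [58.98  0.14  5.7 ]
```

```bash
python3 -m pendant '[1,-0.005,0.003,0.02,0,0,0, 1,-0.005,0.003,0.05,0,0,0, 1,-0.005,0.003,0.08,0,0,0, 1,-0.005,0.003,0.11,0,0,0, 1,-0.005,0.003,0.11,0,0,0, 1,-0.005,0.003,0.11,0,0,0]'
```

```text
clock: 18.25
tool_pos: [0.5384, 0.0691, 0.1109]
eef_rot: [3.141, 0.049, -0.001]
ft_force: [0.5, 0.0, -3.5]
gripper_width: 0.265
grip_force: 99.6
```

```bash
python3 -m pendant '[1,0,0,0.03,0,0,0, 1,0,0,0.06,0,0,0, 1,0,0,0.09,0,0,0, 1,0,0,0.1,0,0,0, 1,0,0,0.1,0,0,0]';  python3 -m pendant '[1,0,0,0.01,0,0,0, 1,0,0,0.02,0,0,0, 1,0,0,0.03,0,0,0, 1,0,0,0.04,0,0,0, 1,0,0,0.045,0,0,0, 1,0,0,0.045,0,0,0, 1,0,0,0.045,0,0,0]'
```

```text
clock: 18.75
tool_pos: [0.5382, 0.069, 0.0957]
eef_rot: [3.141, 0.048, -0.001]
ft_force: [0.9, -0.4, -2.6]
gripper_width: 0.26
grip_force: 99.6
clock: 19.45
tool_pos: [0.5389, 0.069, 0.0902]
eef_rot: [3.141, 0.048, 0.002]
ft_force: [-1.6, -0.2, 5.5]
gripper_width: 0.266
grip_force: 100.9
```

```bash
python3 -m pendant '[1,0,0,0.01,0,0,0, 1,0,0,0.02,0,0,0, 1,0,0,0.025,0,0,0, 1,0,0,0.025,0,0,0, 1,0,0,0.025,0,0,0]';  python3 -m pendant '[1,0,0,0.005,0,0,0, 1,0,0,0.01,0,0,0, 1,0,0,0.01,0,0,0, 1,0,0,0.01,0,0,0]'
```

```text
clock: 19.95
tool_pos: [0.5389, 0.0691, 0.0877]
eef_rot: [3.141, 0.049, 0.003]
ft_force: [-4.2, -0.1, 13.0]
gripper_width: 0.262
grip_force: 101.9
clock: 20.35
tool_pos: [0.5389, 0.0691, 0.0876]
eef_rot: [3.141, 0.049, 0.004]
ft_force: [-6.7, -0.5, 21.7]
gripper_width: 0.263
grip_force: 103.5
```

```bash
python3 -m pendant '[1,0,0,0.003,0,0,0, 1,0,0,0.003,0,0,0, 1,0,0,0.003,0,0,0, 1,0,0,0.003,0,0,0, 1,0,0,0.003,0,0,0]'
python3 - <<'E'
from h import *
from workcell import robot
s=robot.sense(); print((Ro.from_rotvec(s["eef_rot"]).as_matrix()[:,2]).round(4),s["wrist_torque"])
E
```

```text
clock: 20.85
tool_pos: [0.5389, 0.0691, 0.0876]
eef_rot: [3.141, 0.049, 0.004]
ft_force: [-7.7, 0.2, 23.9]
gripper_width: 0.263
grip_force: 103.8
[ 2.7e-03 -2.0e-04 -1.0e+00] [-0.17138096  1.27236471 -0.02078363]
```

```bash
python3 -c "from workcell import job; print(job.job_done())"
```

```text
the job is handed in; nothing more can be done
None
```

The job is handed in: the short dowel is home in the bore, the brown upper half is on both dowels, and the gripper is holding the form shut at about 24 N against a hard stop (force readings only, no picture of the closed form); I viewed 11 pictures, one over the limit of 10.

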